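Steady the rocking drainer and load the washing-up

TASK

Get the drainer in the second bowl ready and then load it: swing the tap's spout away from the drainer until its outlet stands over the plughole of the main bowl, and screw the drainer's blue-knobbed foot down (clockwise) until it just touches the steel drainboard, so that the drainer no longer rocks but is not jacked up out of level. Only then stand every glass ramekin, still mouth down, and the red lid, knob up, flat on the drainer's deck beside the saucepan, which stays on it. Leave the long blue brush and the round palm brush where they are.

Things in the scene. Friction and masses are not known exactly. Their poses are not given: they have to be found in the camera images.
- drainer: Loose white plastic drainer insert, 300 (its x) by 380 mm (its y), 1.3 kg. Origin: centre of the plane of its feet, z up. Flat deck 42 mm above it; rim 6 mm thick, 12 mm above the deck. Moulded feet at x,y = -125,-165 / -125,165 / 125,165 mm; at 125,-165 the adjustable foot, hanging clear, so pressing that corner with about 4 N rocks it. Its well hangs in the bowl and lets it shift 15 mm.
- foot_knob (a point): Middle of the adjustable foot's blue round knob, 44 mm across, 28 mm tall, axis upright; its x axis turns with it. Knob, stem and pad are one piece on a coarse right-hand thread: turned clockwise seen from above it goes down 10 mm a full turn (the hand must sink with it), with a light drag of 0.06 N m, and stays where it is left. The thread runs on well beyond touching and would jack the corner up.
- foot_pad (a point): Centre of the underside of that foot's black rubber pad (32 mm across), 76 mm below the middle of the knob; 5 to 10 mm above the steel drainboard at the start. The sink's steel top is everywhere 4 mm above the work surface (z = 0.004 m).
- tap_axis (a point): Point on the vertical axis of the tap about which the spout swings, at the height of the spout's tube. The tap's body below is a 42 mm round pillar.
- spout_grip (a point): Point on the centre line of the spout's level steel tube (22 mm diameter, top at 166 mm height), 150 mm out from the tap's axis. The spout swings with a light even drag (1 N here) and stays where it is left. It starts over the drainer and saucepan and has to swing to the robot's left (+y).
- spout_outlet (a point): Lower end of the spout's down-turned outlet, 200 mm out from the tap's axis.
- waste (a point): Centre of the plughole in the floor of the main bowl (the bowl on the +y side), 160 mm below the steel top and 200 mm from the tap's axis, seen from above.
- pan_c (a point): Centre of the steel saucepan, 140 mm across and 60 mm tall, loose on the drainer at the corner opposite the adjustable foot, with a black handle sticking out over the main bowl up to 210 mm from its centre. It stays there.
- lid_knob (a point): Middle of the grip (26 mm across, z 30 mm above the lid's underside; its top at 44 mm) of the red silicone lid, a disc 120 mm across and 6 mm thick. Starts flat on the drainboard.
- ramekin1_c (a point): Centre (half-way up) of a clear glass ramekin, a straight round cup 62 mm across and 52 mm tall, standing mouth down on the drainboard, 140 g. Two to four of the four are present.
- ramekin2_c (a point): Centre (half-way up) of a clear glass ramekin, a straight round cup 62 mm across and 52 mm tall, standing mouth down on the drainboard, 140 g. Two to four of the four are present.
- ramekin3_c (a point): Centre (half-way up) of a clear glass ramekin, a straight round cup 62 mm across and 52 mm tall, standing mouth down on the drainboard, 140 g. Two to four of the four are present.
- ramekin4_c (a point): Centre (half-way up) of a clear glass ramekin, a straight round cup 62 mm across and 52 mm tall, standing mouth down on the drainboard, 140 g. Two to four of the four are present.
- palmbrush_c (a point): Centre of a round wooden palm brush, 64 mm across and 54 mm tall, standing among the ramekins. Not to be moved.
- brush: Long blue washing-up brush, 240 mm, origin at its middle, lying along y at the near edge of the drainboard. Not to be moved. (Unlisted and out of the way: a green bottle 190 mm tall at the far right of the drainboard; a jar, a mug and a pot of utensils up to 220 mm tall along the sink's far edge; a soap dish 30 mm tall with its flap up to 100 mm and a small bowl on the near ledge.)
There are look-alikes about, which are no part of the job. There is more than one size of the part that bears lid_knob; the job needs the larger. Leave any orange look-alike of the part that bears ramekin1_c alone.

How it is judged:
On the way:
1. With none of the ramekins or the lid on the drainer yet: the spout's outlet stands over the main bowl's plughole, and the adjustable foot touches the drainboard with the drainer still level (horizontal distance between spout_outlet and waste below 0.03 m and contact force between foot and sink above 0.2 N and z of foot_pad in the frame of drainer between -0.003 and 0.001 m and angle between drainer's own z axis and vertical below 0.0105 rad and contact force between each of ramekin1, ramekin2, ramekin3, ramekin4, lid and drainer below 0.05 N), for 0.4 s.
At the end, for the whole second after the job is handed in: Outlet within 30 mm (from above) of the plughole; foot bears on the drainboard, set 1 mm short to 3 mm past the other feet, drainer level within 0.6 degrees; ramekins present (mouth down) and lid (knob up) lie flat (6 degrees, 6 mm) on the deck inside the rim, at rest; saucepan still on the drainer (horizontal distance between spout_outlet and waste below 0.03 m and contact force between foot and sink above 0.2 N and z of foot_pad in the frame of drainer between -0.003 and 0.001 m and angle between drainer's own z axis and vertical below 0.0105 rad and x of ramekin1_c in the frame of drainer between -0.145 and 0.145 m and y of ramekin1_c in the frame of drainer between -0.185 and 0.185 m and z of ramekin1_c in the frame of drainer between 0.062 and 0.074 m and angle between each of ramekin1_c, ramekin2_c, ramekin3_c, ramekin4_c, lid_knob, pan_c's own z axis and vertical below 0.1 rad and linear speed of each of ramekin1, ramekin2, ramekin3, ramekin4, lid, drainer below 0.02 m/s and x of ramekin2_c in the frame of drainer between -0.145 and 0.145 m and y of ramekin2_c in the frame of drainer between -0.185 and 0.185 m and z of ramekin2_c in the frame of drainer between 0.062 and 0.074 m and x of ramekin3_c in the frame of drainer between -0.145 and 0.145 m and y of ramekin3_c in the frame of drainer between -0.185 and 0.185 m and z of ramekin3_c in the frame of drainer between 0.062 and 0.074 m and x of ramekin4_c in the frame of drainer between -0.145 and 0.145 m and y of ramekin4_c in the frame of drainer between -0.185 and 0.185 m and z of ramekin4_c in the frame of drainer between 0.062 and 0.074 m and x of lid_knob in the frame of drainer between -0.145 and 0.145 m and y of lid_knob in the frame of drainer between -0.185 and 0.185 m and z of lid_knob in the frame of drainer between 0.066 and 0.078 m and z of pan_c in the frame of drainer between 0.062 and 0.082 m); the robot touches nothing.
It fails at once if A bystander (blue brush, palm brush) is pushed more than 60 mm from its place (distance of any of brush, palmbrush_c from where it was at the start of the episode above 0.06 m).
It fails at once if The saucepan is knocked off the drainer (z of pan_c in the frame of drainer below 0.02 m).
Of ramekin1, ramekin2, ramekin3, ramekin4 only 2 to 4 are there at a start; the rules pass over those that are not, and their reading is None.
At some moment in a run one of ramekin1, ramekin2, ramekin3, ramekin4 may be knocked a few centimetres aside while the robot is not near it.
It also fails if it takes over 210 s, if anything falls off the work surface, if the arm or the gripper's body presses on something with over 40 N, if the wrist force passes 120 N, or if a joint passes its speed limit or range.

ROBOT

A 6-joint arm with a two-finger parallel gripper is mounted at the origin on the work surface. World frame = base frame: x ahead of the robot, y to its left, z up, the work surface at z = 0. Lengths are in m, angles in rad, forces in N, time in s.
With the tool pointing down it reaches from about 0.275 to 1 m from the base axis. Payload 8.4 kg.
Tool frame: the origin (TCP) lies at the very end of the fingers, on their centre line; the grasp point (between the pads) lies 19 mm behind it; z points along the fingers, y is the direction in which the jaws open and shut (so a half turn about z gives the same grasp; the last joint's range is limited). The gripper opens to 85 mm and grips with 20 to 120 N. Pads are 22 mm wide; open, the fingers measure 114 mm over their backs; the gripper's body (76 mm by 85 mm) begins 54 mm behind the grasp point. The pads swing forward as they close: fully open they stand 13 mm farther back than shut.
Start: joints at [1.312, 0.353, 1.633, -0, 1.155, -0.002], TCP at [0.159, 0.605, 0.231] pointing down, gripper open.
Joint ranges: [-2.63, 2.63], [-0.92, 2.1], [0.06, 2.66], [-1.3, 4.44], [0, 2.69], [-3.02, 3.02]. Speed limits (rad/s): [2.22, 2.22, 2.79, 3.14, 3.14, 3.14].

INTERFACE

Orientations are given as a rotation vector (axis times angle).
In Python, from station import bot gives the robot as it stands.
- The arm moves only by the tool step_arm, never from a script. Its argument "increments" is a list that holds one entry, the list of rows, each a list of 5 numbers: the opening, from 0 (shut) to 1 (fully open), then the shift along the tool's x, y, z in mm, then the turn about the tool's z in rad. In form: [[[fingers, dx, dy, dz, twist], ...]]. A call has 1 to 20 rows; each row shifts and turns the commanded pose from where the row before left it, along the tool's axes as they then stand; what a row does not reach is not made up. A row lasts 1/12 s, in which the tool goes at most 41.7 mm and 7.16 degrees, less where a joint would pass 70% of its speed; a pose out of reach is approached as far as the arm can. A call with a gripper value outside its range is refused whole. The fingers move at their own pace and stop on an object; the grip force is fixed at half the most. Time passes only in rows, so rows that do not move let the fingers close. It gives the time, the measured TCP pose, the force and the opening at its end, in the units of the state.
- bot.sense(): the state, without advancing time (a new reading comes with each control period).
- bot.snapshot(name): name is "scene" or "top"; returns the picture (384x512x3 uint8, red, green, blue); there is no depth.
- bot.camera_params(name): a dict with "fov_y" (degrees; the focal length in pixels is half the picture's height over the tangent of half this angle, whatever the lens; pixels are square), "cx", "cy" (the principal point, pixels), "world_from_camera" (4x4, takes a point from camera to world coordinates). Camera axes: x right, y up, looking along -z (the intrinsics and any distortion apply to the point x, -y, -z); pixel columns grow to the right and rows downward; lengths in m; the calibration is good to about 2 mm. A picture is of the moment at which its call begins. camera_params takes no time and is no camera call.
- bot.job_done(): hands the job in, once; it reports no verdict.
Trained networks look in the newest picture that a camera, given by its name, has taken for a name from the list of things; names that differ only in an ending like _2 or _b are one class to them, and where a whole thing is asked for, a point or a joint stands for the part that bears it (a point fixed in the world has none). Each returns a list of dicts, best first, with "p" (0 to 1); they miss things now and then, are a little off and sometimes report something else, mostly with a low value. They report only what shows in the picture. A call takes as long as a camera call. They do not tell look-alikes from the thing itself.
- bot.masks_of(camera, thing): "region" (384x512 bool, what is visible of it) and "rect" ([centre column, centre row, width, height] in pixels, round what is visible of it).
The state is a dict: "time_s": time; "joint_pos": joint angles; "joint_vel": joint speeds; "effort": joint torques, N m; "position": TCP position; "orientation": TCP orientation; "contact_force": force on the tool from outside, world axes, zero at the start; "moment": the same for the moment, N m; "width": finger opening in m.
Only numpy, scipy, OpenCV 4.12 (cv2) and the standard library are available. Lean on these libraries where they do the work, as an engineer would, in place of code of your own. Each camera call takes 0.05 s, during which the arm holds its last target. There are 200 camera calls.

## Working session

There is one attempt and no reset: what is moved stays moved. The work goes in short steps, Python scripts to look and compute and a tool call to move; the robot and the scene stay as the last step left them, time stands still between calls to the robot, and variables do not carry over. Pictures are saved under pics/ and viewed, about 12 in all and at most 16, crops included, and the job is handed in when it is done.

Besides the shell and the picture viewer there is one more tool, called in YAML: its name, and indented under it one key for each argument. step_arm: Moves the arm, as the interface text tells. Its arguments: {"type":"object","properties":{"increments":{"type":"array","items":{"type":"array","items":{"type":"array","items":{"type":"number"}}}}},"required":["increments"]}

```bash
ls; mkdir -p pics; python3 - <<'E'
from station import bot
import cv2,numpy as np
for n in("scene","top"):
    im=bot.snapshot(n); cv2.imwrite(f"pics/{n}0.png",im[:,:,::-1])
    c=bot.camera_params(n); print(n,{k:(np.round(v,3).tolist()) for k,v in c.items()})
    for t in["drainer","foot_knob","spout_grip","tap_axis","spout_outlet","waste","pan_c","lid_knob","ramekin1_c","palmbrush_c","brush"]:
        print(t,[(round(d["p"],2),np.round(d["rect"]).tolist()) for d in bot.masks_of(n,t)])
s=bot.sense();print(s)
E
```

```text
pics
scene {'fov_y': 47.841, 'cx': 254.324, 'cy': 197.347, 'world_from_camera': [[-0.242, -0.593, 0.768, 1.677], [0.97, -0.153, 0.188, 0.15], [0.006, 0.79, 0.613, 0.976], [0.0, 0.0, 0.0, 1.0]]}
drainer [(0.76, [309.0, 225.0, 127.0, 86.0])]
foot_knob [(0.8, [256.0, 225.0, 13.0, 17.0])]
spout_grip [(0.59, [366.0, 184.0, 36.0, 41.0]), (0.32, [255.0, 232.0, 12.0, 28.0])]
tap_axis [(0.74, [302.0, 246.0, 421.0, 181.0])]
spout_outlet [(0.88, [366.0, 185.0, 34.0, 44.0])]
waste [(0.88, [303.0, 243.0, 417.0, 179.0])]
pan_c [(0.92, [367.0, 202.0, 84.0, 41.0])]
lid_knob [(0.83, [225.0, 231.0, 32.0, 26.0]), (0.81, [117.0, 193.0, 24.0, 13.0])]
ramekin1_c [(0.82, [119.0, 167.0, 17.0, 18.0]), (0.75, [214.0, 206.0, 17.0, 21.0])]
palmbrush_c [(0.82, [241.0, 195.0, 15.0, 19.0])]
brush []
top {'fov_y': 50.963, 'cx': 260.374, 'cy': 191.593, 'world_from_camera': [[0.003, 0.998, -0.057, 0.437], [-1.0, 0.002, -0.014, -0.147], [-0.014, 0.057, 0.998, 1.307], [0.0, 0.0, 0.0, 1.0]]}
drainer [(0.59, [194.0, 172.0, 120.0, 103.0]), (0.36, [247.0, 131.0, 16.0, 14.0])]
foot_knob [(0.7, [248.0, 131.0, 16.0, 13.0])]
s
[... 712 characters left out ...]
.25, [278.0, 199.0, 26.0, 19.0])]
{'time_s': 1.2, 'joint_pos': array([ 1.31160140e+00,  3.53007052e-01,  1.63341051e+00, -3.55187783e-05,
        1.15519815e+00, -2.39959762e-03]), 'joint_vel': array([-0.00051487, -0.00050813,  0.0001264 , -0.00083479,  0.00079553,
       -0.00162366]), 'effort': array([ 2.94835490e-05, -6.05174446e+01, -3.42439985e+01, -1.11949607e-04,
        1.07697764e-03, -3.45488741e-05]), 'position': array([0.15874847, 0.60449912, 0.23127206]), 'orientation': array([ 4.02239654e-01,  3.11570604e+00, -4.25607372e-05]), 'contact_force': array([-0.3740906 , -0.34973509, -0.03235722]), 'moment': array([ 0.09357902,  0.02117727, -0.00497166]), 'width': 0.08519236535061517}
```

```bash
python3 - <<'E'
import cv2
a=cv2.imread("pics/top0.png");cv2.imwrite("pics/a1.png",cv2.resize(a[80:300,:],None,fx=1.56,fy=1.56,interpolation=cv2.INTER_CUBIC))
a=cv2.imread("pics/top0.png");cv2.imwrite("pics/a3.png",cv2.resize(a[100:260,235:475],None,fx=3.3,fy=3.3,interpolation=cv2.INTER_CUBIC))
a=cv2.imread("pics/scene0.png");cv2.imwrite("pics/a2.png",cv2.resize(a,None,fx=1.55,fy=1.55,interpolation=cv2.INTER_CUBIC))
E
```

```text
(no output)
```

View pics/a1.png

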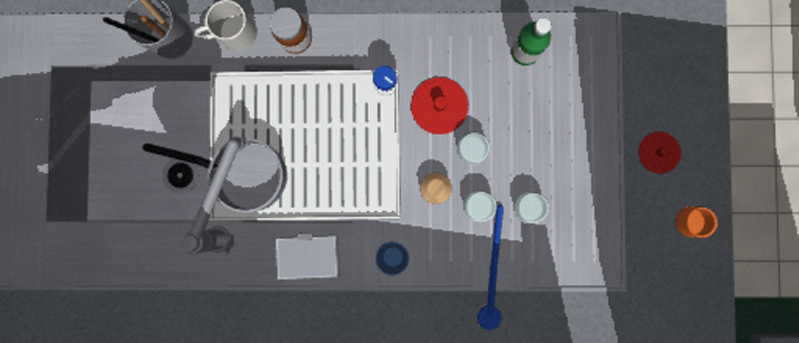

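View pics/a2.png

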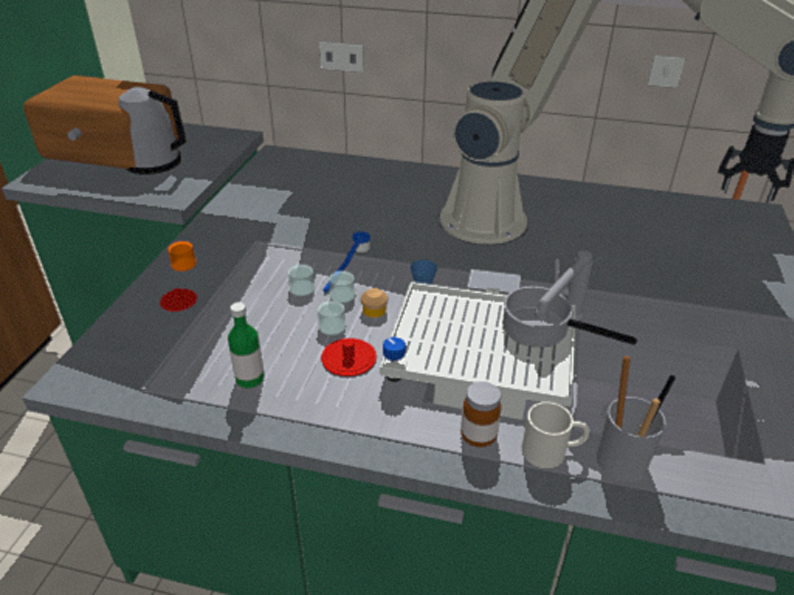

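View pics/a3.png

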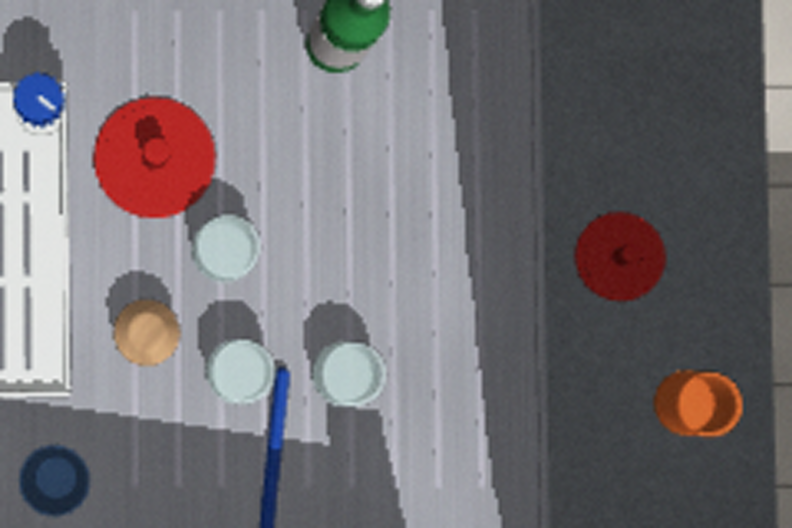

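```bash
cat > h.py <<'E'
from station import bot
import cv2,numpy as np
def P(n):
    c=bot.camera_params(n);f=192/np.tan(np.radians(c["fov_y"]/2));return c,f,np.array(c["world_from_camera"])
def ray(n,u,v):
    c,f,T=P(n);d=T[:3,:3]@np.array([(u-c["cx"])/f,-(v-c["cy"])/f,-1]);return T[:3,3],d/np.linalg.norm(d)
def at(n,u,v,z):
    o,d=ray(n,u,v);return o+d*(z-o[2])/d[2]
def proj(n,p):
    c,f,T=P(n);q=T[:3,:3].T@(np.array(p)-T[:3,3]);return c["cx"]+f*q[0]/-q[2],c["cy"]-f*q[1]/-q[2]
def tri(a,b):
    o1,d1=ray("top",*a);o2,d2=ray("scene",*b)
    s=np.linalg.lstsq(np.c_[d1,-d2],o2-o1,rcond=None)[0]
    p,q=o1+d1*s[0],o2+d2*s[1];return (p+q)/2,np.linalg.norm(p-q)
def w2t(d):  # world xy shift -> tool shift in mm, for a tool pointing down
    R=cv2.Rodrigues(np.array(bot.sense()["orientation"]))[0];return np.round(1000*R.T@np.array(d),1)
E
python3 - <<'E'
from h import *
np.set_printoptions(precision=4,suppress=True)
a3=lambda u,v:(235+u/3.3,100+v/3.3); a1=lambda u,v:(u/1.56,80+v/1.56); a2=lambda u,v:(u/1.55,v/1.55)
for n,t,s in[("knobtop",a3(39,99),a2(396,343)),("lidknobtop",a3(155,151),a2(348,345)),("lid",a3(155,156),a2(349,357)),
 ("ramA",a3(226,249),a2(331,319)),("ramB",a3(241,373),a2(342,289)),("ramC",a3(350,374),a2(301,279)),("palm",a3(147,332),a2(374,302)),
 ("spout end",a1(234,143),a2(549,301)),("spout root",a1(193,243),a2(585,257)),
 ("pan",a1(250,175),a2(538,315)),("drainer c1(+x,+y)",a1(212,72),a2(575,393)),("(-x,-y)",a1(399,218),a2(412,287)),("(-x,+y)",a1(212,218),a2(572,305)),("soapflap",a1(307,258),a2(495,277))]:
    p,e=tri(t,s);print(n,p,round(e,4))
print("waste",at("top",*a1(180,175),-.156), at("top",*a1(180,175),-.16))
for t in["spout_outlet","ramekin1_c","foot_knob"]:
  for n in("top","scene"):
    for d in bot.masks_of(n,t):
        m=d["region"];c,cc=cv2.findContours(m.astype(np.uint8),0,2);ys,xs=np.nonzero(m)
        print(t,n,round(d["p"],2),xs.mean(),ys.mean())
E
```

```text
knobtop [ 0.6927 -0.0874  0.0973] 0.0025
lidknobtop [ 0.6556 -0.1987  0.0364] 0.0023
lid [ 0.6561 -0.1989  0.0026] 0.0002
ramA [ 0.5625 -0.2682  0.0206] 0.0023
ramB [ 0.4421 -0.2815  0.0169] 0.0
ramC [ 0.4415 -0.3851  0.0275] 0.0008
palm [ 0.4814 -0.1905  0.024 ] 0.0003
spout end [0.5588 0.1926 0.156 ] 0.0107
spout root [0.375  0.262  0.1558] 0.0053
pan [0.5043 0.1802 0.076 ] 0.0051
drainer c1(+x,+y) [0.7122 0.2657 0.0631] 0.0088
(-x,-y) [ 0.4204 -0.1146  0.038 ] 0.0012
(-x,+y) [0.42   0.2562 0.0555] 0.0029
soapflap [0.3399 0.0704 0.0443] 0.0035
waste [ 0.5172  0.4035 -0.156 ] [ 0.5174  0.405  -0.16  ]
spout_outlet top 0.89 134.2608069164265 209.72190201729106
spout_outlet scene 0.88 365.2258064516129 181.2358870967742
ramekin1_c top 0.81 303.16379310344826 174.89367816091954
ramekin1_c top 0.65 446.1283950617284 221.24938271604938
ramekin1_c top 0.46 340.42241379310343 212.8706896551724
ramekin1_c scene 0.82 117.03703703703704 165.04377104377105
ramekin1_c scene 0.75 214.05504587155963 204.82262996941895
foot_knob top 0.7 246.50299401197606 129.90419161676647
foot_knob scene 0.8 253.6140350877193 225.32456140350877
```

Three candidates each for some things: the lid is at (281,146), which is larger; the dark disc at (424,179) is the smaller look-alike. There are three clear ramekins, at (304,176), (308,213) and (341,213), and the orange cup at (449,224) is left alone. The enlarged crop a3 already confirmed these. Next I check the tap geometry.

```bash
python3 - <<'E'
from h import *
ax=np.array([.373,.262,.155]);th=np.radians(-20.6);dr=np.array([np.cos(th),np.sin(th),0])
out=[]
for n,(c0,c1,r0,r1) in {"top":(90,190,150,250),"scene":(320,420,140,240)}.items():
    im=cv2.imread(f"pics/{n}0.png")[r0:r1,c0:c1];im=cv2.resize(im,None,fx=4,fy=4,interpolation=cv2.INTER_CUBIC)
    q=lambda p:tuple(int((a-b+.5)*4) for a,b in zip(proj(n,p),(c0,r0)))
    cv2.line(im,q(ax),q(ax+.2*dr),(0,0,255),1);cv2.circle(im,q(ax+.15*dr),5,(0,255,0),1)
    cv2.circle(im,q([ax[0],ax[1],.004]),4,(255,0,0),1);cv2.circle(im,q([.517,.404,-.156]),5,(255,0,255),1)
    out.append(im)
cv2.imwrite("pics/b1.png",np.hstack(out))
E
```

```text
(no output)
```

View pics/b1.png

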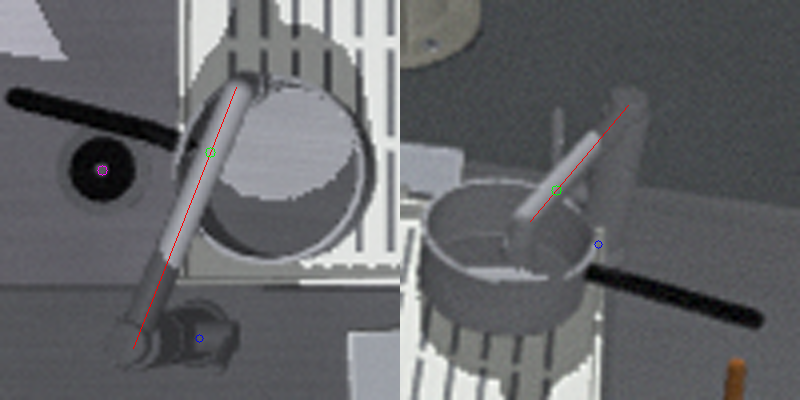

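The crop shows the projected tube line and the plughole lying on the picture in both views, so the tap axis at (0.373, 0.262) is good. Next, move above the spout.

step_arm:
  increments:
    - [[0.6, -27.7, -18.3, 0, 0], [0.6, -27.7, -18.3, 0, 0], [0.6, -27.7, -18.3, 0, 0], [0.6, -27.7, -18.3, 0, 0], [0.6, -27.7, -18.3, 0, 0], [0.6, -27.7, -18.3, 0, 0], [0.6, -27.7, -18.3, 0, 0], [0.6, -27.7, -18.3, 0, 0], [0.6, -27.7, -18.3, 0, 0], [0.6, -27.7, -18.3, 0, 0], [0.6, -27.7, -18.3, 0, 0], [0.6, -27.7, -18.3, 0, 0], [0.6, -27.7, -18.3, 0, 0], [0.6, -27.7, -18.3, 0, 0], [0.6, -27.7, -18.3, 0, 0], [0.6, -27.7, -18.3, 0, 0], [0.6, 0, 0, 0, 0.1], [0.6, 0, 0, 0, 0]]

```text
time_s: 3.0
position: [0.5141, 0.2073, 0.2312]
orientation: [0.569, 3.09, -0.0]
contact_force: [-0.4, -0.5, -0.2]
width: 0.0516
```

step_arm:
  increments:
    - [[0.6, 0, 0, 25, 0], [0.6, 0, 0, 25, 0], [0.6, 0, 0, 25, 0], [0.6, 0, 0, 25, 0], [0.6, 0, 0, 0, 0], [0.6, 0.8, 15.5, 0, -0.1036], [0.6, 0.8, 15.5, 0, -0.1036], [0.6, 0.8, 15.5, 0, -0.1036], [0.6, 0.8, 15.5, 0, -0.1036], [0.6, 0.8, 15.5, 0, -0.1036], [0.6, 0.8, 15.5, 0, -0.1036], [0.6, 0.8, 15.5, 0, -0.1036], [0.6, 0.8, 15.5, 0, -0.1036], [0.6, 0.8, 15.5, 0, -0.1036], [0.6, 0.4, 8, 0, -0.052], [0.6, 0.2, 5, 0, -0.03], [0.6, 0.1, 3, 0, -0.02], [0.6, 0, 0, 0, 0]]

```text
time_s: 4.5
position: [0.4884, 0.3561, 0.1322]
orientation: [-1.046, 2.961, 0.001]
contact_force: [-0.6, -0.4, 0.3]
width: 0.0511
```

```bash
python3 - <<'E'
from h import *
out=[]
w=np.array([.517,.404,.1]);ax=np.array([.373,.262,.155])
for n,(c0,c1,r0,r1) in {"top":(60,180,150,250),"scene":(320,440,120,220)}.items():
    im=bot.snapshot(n)[:,:,::-1];cv2.imwrite(f"pics/{n}1.png",im)
    im=cv2.resize(im[r0:r1,c0:c1],None,fx=3.3,fy=3.3,interpolation=cv2.INTER_CUBIC)
    q=lambda p:tuple(int((a-b+.5)*3.3) for a,b in zip(proj(n,p),(c0,r0)))
    cv2.line(im,q(ax),q([.517,.404,.155]),(0,0,255),1);out.append(im)
cv2.imwrite("pics/b2.png",np.hstack(out))
s=bot.sense();print(s["position"]-ax,s["contact_force"],s["joint_pos"])
E
```

```text
[ 0.11570706  0.0933369  -0.02327233] [-0.06138528  1.12101734 -0.33063225] [ 6.26195783e-01  4.30088814e-01  1.76374497e+00  5.12890115e-06
  9.47550991e-01 -1.62142246e+00]
```

View pics/b2.png

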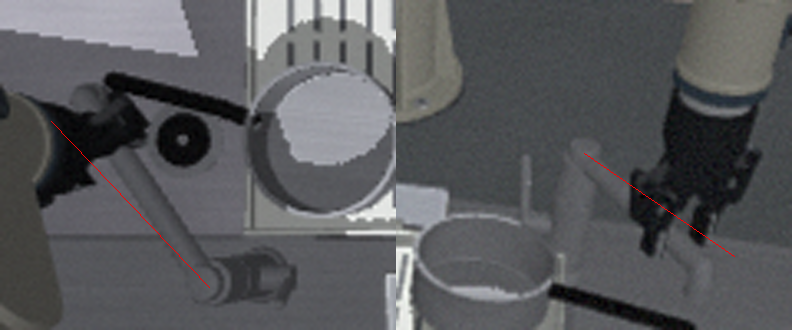

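The spout stands about 12° short of the plughole line (it lags the fork, as expected), so I push 12° more and then lift.

step_arm:
  increments:
    - [[0.6, 0.2, 7.8, 0, -0.052], [0.6, 0.2, 7.8, 0, -0.052], [0.6, 0.2, 7.8, 0, -0.052], [0.6, 0.2, 7.8, 0, -0.052], [0.6, 0, 0, 0, 0], [0.6, 0, 0, 0, 0], [0.6, 0, -8, 0, 0], [0.6, 0, 0, -30, 0], [0.6, 0, 0, -30, 0], [0.6, 0, 0, -30, 0], [0.6, 0, 0, -10, 0]]

```text
time_s: 5.52
position: [0.4754, 0.3729, 0.2358]
orientation: [-1.34, 2.835, 0.002]
contact_force: [1.1, 0.9, 0.7]
width: 0.0515
```

```bash
python3 - <<'E'
from h import *
s=bot.sense();print(s["position"],s["joint_pos"],s["orientation"])
k=np.array([.6925,-.0875,s["position"][2]])
print(w2t(k-s["position"]))
for n in("top","scene"):
    bot.snapshot(n)
    for t in("foot_knob","ramekin1_c","lid_knob"):
        print(n,t,[(round(d["p"],2),np.round(d["rect"],1).tolist()) for d in bot.masks_of(n,t)])
E
```

```text
[0.47541482 0.37286348 0.2358216 ] [ 6.62727786e-01  3.13615029e-01  1.67929529e+00 -2.36292579e-04
  1.14289112e+00 -1.79122645e+00] [-1.34031762e+00  2.83502822e+00  1.66246414e-03]
[ 218.  -459.9   -0.5]
top foot_knob [(0.72, [104.4, 214.9, 57.0, 53.5]), (0.56, [246.4, 130.1, 17.2, 13.2]), (0.41, [201.7, 179.0, 403.3, 179.6]), (0.22, [196.3, 173.3, 124.4, 98.2])]
top ramekin1_c [(0.88, [447.1, 224.7, 20.8, 20.0]), (0.78, [303.9, 175.2, 22.9, 17.2])]
top lid_knob [(0.94, [425.5, 178.6, 24.8, 29.7]), (0.65, [282.0, 146.7, 38.0, 37.2]), (0.45, [194.6, 172.2, 121.7, 99.4])]
scene foot_knob [(0.48, [256.1, 233.3, 14.1, 28.6])]
scene ramekin1_c [(0.8, [117.0, 164.0, 16.9, 19.4]), (0.66, [213.4, 205.3, 24.1, 22.5])]
scene lid_knob [(0.97, [223.6, 230.4, 34.7, 25.2]), (0.56, [114.7, 192.2, 22.3, 15.7]), (0.55, [225.7, 168.1, 31.7, 41.1])]
```

step_arm:
  increments:
    - [[0.9, 14.5, -30.7, 0, 0], [0.9, 14.5, -30.7, 0, 0], [0.9, 14.5, -30.7, 0, 0], [0.9, 14.5, -30.7, 0, 0], [0.9, 14.5, -30.7, 0, 0], [0.9, 14.5, -30.7, 0, 0], [0.9, 14.5, -30.7, 0, 0], [0.9, 14.5, -30.7, 0, 0], [0.9, 14.5, -30.7, 0, 0], [0.9, 14.5, -30.7, 0, 0], [0.9, 14.5, -30.7, 0, 0], [0.9, 14.5, -30.7, 0, 0], [0.9, 14.5, -30.7, 0, 0], [0.9, 14.5, -30.7, 0, 0], [0.9, 14.5, -30.7, 0, 0], [0.9, 0, 0, 0, -0.1], [0.9, 0, 0, 0, -0.1], [0.9, 0, 0, 0, -0.1], [0.9, 0, 0, 0, 0]]

```text
time_s: 7.5
position: [0.6914, -0.0876, 0.2298]
orientation: [1.759, -2.601, -0.002]
contact_force: [-0.8, 0.3, 1.3]
width: 0.0769
```

```bash
python3 - <<'E'
from h import *
s=bot.sense();print(s["position"],s["joint_pos"],w2t(np.array([.6925,-.0875,s["position"][2]])-s["position"]))
out=[]
for n,(c0,c1,r0,r1) in {"top":(60,180,150,250),"scene":(200,320,170,270)}.items():
    im=bot.snapshot(n)[:,:,::-1];cv2.imwrite(f"pics/{n}2.png",im)
    im=cv2.resize(im[r0:r1,c0:c1],None,fx=3.3,fy=3.3,interpolation=cv2.INTER_CUBIC)
    q=lambda p:tuple(int((a-b+.5)*3.3) for a,b in zip(proj(n,p),(c0,r0)))
    if n=="top": cv2.line(im,q([.373,.262,.155]),q([.517,.404,.155]),(0,0,255),1)
    else:
        for z in(.1,.074,.012,.004): cv2.circle(im,q([.6925,-.0875,z]),3,(0,255,255),1)
    out.append(im)
cv2.imwrite("pics/b3.png",np.hstack(out))
E
```

```text
[ 0.69138063 -0.08762111  0.22981192] [-1.28219726e-01  4.66666039e-01  1.46405020e+00  1.27710036e-05
  1.21294688e+00 -2.88855093e+00] [-0.5 -1.  -0. ]
```

View pics/b3.png

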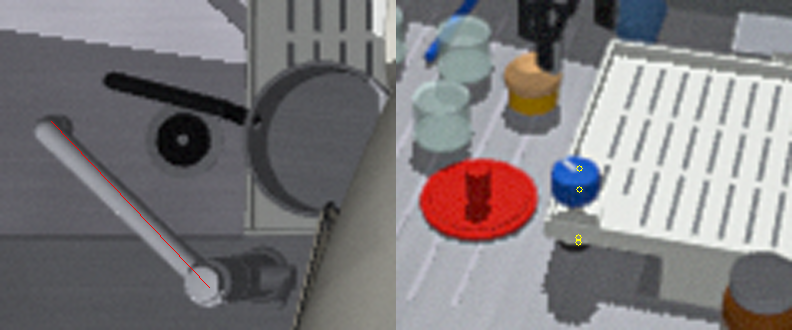

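The spout lies along the axis-to-plughole line, about 10 px of the 3.3x crop off at the tip (~5–10 mm). The knob is where it was measured. Next I descend and grip it.

step_arm:
  increments:
    - [[0.9, 0, -1, 30, 0], [0.9, 0, 0, 30, 0], [0.9, 0, 0, 30, 0], [0.9, 0, 0, 30, 0], [0.9, 0, 0, 20, 0], [0.9, 0, 0, 10, 0], [0.9, 0, 0, 9, 0], [0.9, 0, 0, 0, 0]]

```text
time_s: 8.27
position: [0.6921, -0.0875, 0.0709]
orientation: [1.753, -2.605, -0.002]
contact_force: [-1.3, -0.1, 0.3]
width: 0.0767
```

step_arm:
  increments:
    - [[0.4, 0, 0, 0, 0], [0.4, 0, 0, 0, 0], [0.4, 0, 0, 0, 0], [0.4, 0, 0, 0, 0], [0.4, 0, 0, 0, 0]]

```text
time_s: 8.68
position: [0.6957, -0.0886, 0.0751]
orientation: [-1.752, 2.602, -0.008]
contact_force: [5.6, -2.9, 3.6]
width: 0.0425
```

```bash
cat > s.py <<'E'
from h import *
np.set_printoptions(precision=4,suppress=True)
s=bot.sense()
for k in("time_s","position","orientation","contact_force","moment","width"):print(k,s[k])
print("j6",s["joint_pos"][5])
E
python3 s.py
```

```text
time_s 8.6833
position [ 0.6957 -0.0886  0.0751]
orientation [-1.752   2.6019 -0.0076]
contact_force [ 5.5958 -2.8956  3.5893]
moment [-0.2777 -0.4356 -0.0398]
width 0.04247139703284817
j6 -2.884193159825735
```

step_arm:
  increments:
    - [[0.4, 0.3, -4.4, -3.5, 0], [0.4, 0, 0, 0, 0], [0.4, 0, 0, 0, 0]]

```text
time_s: 8.93
position: [0.6961, -0.0893, 0.0753]
orientation: [1.754, -2.605, -0.002]
contact_force: [-1.2, 2.9, -5.0]
width: 0.0427
```

```bash
python3 s.py
```

```text
time_s 8.9333
position [ 0.6961 -0.0893  0.0753]
orientation [ 1.7544 -2.6051 -0.0021]
contact_force [-1.1887  2.8873 -5.0067]
moment [ 0.5016  0.1318 -0.0432]
width 0.042673222276815144
j6 -2.8863762561938886
```

step_arm:
  increments:
    - [[0.4, 0, 0, 0, 0], [0.4, 0, 0, 0, 0], [0.4, 0, 0, 0, 0], [0.4, 0, 0, 0, 0], [0.4, 0, 0, 0, 0]]

```text
time_s: 9.35
position: [0.6962, -0.0893, 0.0754]
orientation: [1.755, -2.605, -0.002]
contact_force: [-2.3, 4.9, -7.9]
width: 0.0422
```

step_arm:
  increments:
    - [[0.4, 0, 0, 1, 0], [0.4, 0, 0, 0, 0], [0.4, 0, 0, 0, 0], [0.4, 0, 0, 0, 0]]

```text
time_s: 9.68
position: [0.6962, -0.0893, 0.0752]
orientation: [1.755, -2.605, -0.001]
contact_force: [-4.5, 4.8, -1.2]
width: 0.0424
```

step_arm:
  increments:
    - [[0.4, 0, 0, 1, 0], [0.4, 0, 0, 0, 0], [0.4, 0, 0, 0, 0], [0.4, 0, 0, 0, 0]]

```text
time_s: 10.02
position: [0.6963, -0.0894, 0.0749]
orientation: [1.755, -2.605, -0.001]
contact_force: [-6.0, 4.5, 3.7]
width: 0.0423
```

step_arm:
  increments:
    - [[0.4, 0, 0, 1, 0], [0.4, 0, 0, 0, 0], [0.4, 0, 0, 0, 0], [0.4, 0, 0, 0, 0]]

```text
time_s: 10.35
position: [0.6965, -0.0894, 0.0742]
orientation: [1.755, -2.605, -0.001]
contact_force: [-5.7, 4.9, 5.9]
width: 0.0421
```

step_arm:
  increments:
    - [[0.4, 0, 0, 1, 0], [0.4, 0, 0, 0, 0], [0.4, 0, 0, 0, 0], [0.4, 0, 0, 0, 0]]

```text
time_s: 10.68
position: [0.6966, -0.0895, 0.0735]
orientation: [1.755, -2.606, -0.001]
contact_force: [-5.4, 4.2, 7.4]
width: 0.0426
```

step_arm:
  increments:
    - [[0.4, 0, 0, 2, 0], [0.4, 0, 0, 0, 0], [0.4, 0, 0, 0, 0], [0.4, 0, 0, 0, 0]]

```text
time_s: 11.02
position: [0.6968, -0.0897, 0.072]
orientation: [-1.755, 2.606, 0.0]
contact_force: [-4.9, 4.0, 11.4]
width: 0.0424
```

step_arm:
  increments:
    - [[0.4, 0, 0, 2, 0], [0.4, 0, 0, 0, 0], [0.4, 0, 0, 0, 0], [0.4, 0, 0, 0, 0]]

```text
time_s: 11.35
position: [0.6971, -0.0899, 0.0705]
orientation: [-1.755, 2.606, -0.001]
contact_force: [-4.8, 2.0, 14.1]
width: 0.0422
```

step_arm:
  increments:
    - [[0.4, 0, 0, 1, 0], [0.4, 0, 0, 0, 0], [0.4, 0, 0, 0, 0], [0.4, 0, 0, 0, 0]]

```text
time_s: 11.68
position: [0.6971, -0.09, 0.0698]
orientation: [-1.754, 2.606, -0.001]
contact_force: [-4.3, 2.0, 15.5]
width: 0.0427
```

step_arm:
  increments:
    - [[0.4, 0, 0, 1, 0], [0.4, 0, 0, 0, 0], [0.4, 0, 0, 0, 0], [0.4, 0, 0, 0, 0]]

```text
time_s: 12.02
position: [0.6973, -0.0901, 0.0691]
orientation: [-1.754, 2.605, -0.001]
contact_force: [-5.2, 1.9, 17.5]
width: 0.0425
```

step_arm:
  increments:
    - [[0.4, 0, 0, 1, 0], [0.4, 0, 0, 0, 0], [0.4, 0, 0, 0, 0], [0.4, 0, 0, 0, 0]]

```text
time_s: 12.35
position: [0.698, -0.0906, 0.0678]
orientation: [-1.754, 2.604, -0.004]
contact_force: [-3.7, 0.0, 11.9]
width: 0.0422
```

step_arm:
  increments:
    - [[0.4, 0, 0, 1, 0], [0.4, 0, 0, 0, 0], [0.4, 0, 0, 0, 0], [0.4, 0, 0, 0, 0]]

```text
time_s: 12.68
position: [0.6982, -0.0907, 0.067]
orientation: [-1.754, 2.604, -0.004]
contact_force: [-3.4, -1.1, 13.4]
width: 0.0426
```

step_arm:
  increments:
    - [[0.4, 0, 0, -4, 0], [0.4, 0, 0, -4, 0], [0.4, 0, 0, -2.8, 0], [0.4, 0, 0, 0, 0], [0.4, 0, 0, 0, 0], [0.4, 0, 0, 0, 0]]

```text
time_s: 13.18
position: [0.697, -0.0897, 0.0748]
orientation: [-1.755, 2.605, -0.001]
contact_force: [-3.5, 5.5, -6.4]
width: 0.0425
```

step_arm:
  increments:
    - [[0.8, 0, 0, 0, 0], [0.8, 0, 0, 0, 0], [0.8, 0, 0, 0, 0], [0.8, 0, 0, -15, 0], [0.8, 0, 0, -20, 0], [0.8, 0, 0, -10, 0], [0, 0, 0, 0, 0], [0, 0, 0, 0, 0], [0, 0, 0, 0, 0], [0, 0, 0, 0, 0], [0, 0, 0, 0, 0], [0, 0, 0, 0, 0]]

```text
time_s: 14.18
position: [0.6963, -0.0896, 0.1188]
orientation: [1.755, -2.605, -0.001]
contact_force: [-0.4, 0.6, -0.3]
width: 0.0003
```

```bash
python3 s.py; python3 - <<'E'
from h import *
# refine blue knob centre in scene (arm hides top)
im=bot.snapshot("scene");h=cv2.cvtColor(im,cv2.COLOR_RGB2HSV)
m=cv2.inRange(h,(105,150,60),(128,255,255));n,l,st,c=cv2.connectedComponentsWithStats(m)
for i in range(1,n):
    if st[i,4]>20:print(st[i],c[i])
cv2.imwrite("pics/scene3.png",im[:,:,::-1])
E
```

```text
time_s 14.1833
position [ 0.6963 -0.0896  0.1188]
orientation [ 1.7547 -2.6048 -0.0012]
contact_force [-0.4159  0.597  -0.2858]
moment [0.0588 0.0093 0.0284]
width 0.00028661293197242046
j6 -2.886532585723331
[217 150  22  26 128] [228.8125    158.7265625]
[247 218  14  15 154] [253.66883117 225.00649351]
```

step_arm:
  increments:
    - [[0, 0, 0, 8, 0], [0, 0, 0, 4, 0], [0, 0, 0, 0, 0], [0, 0, 0, 0, 0]]

```text
time_s: 14.57
position: [0.6963, -0.0896, 0.1068]
orientation: [1.755, -2.605, -0.001]
contact_force: [-0.1, -0.3, 0.7]
width: 0.0006
```

step_arm:
  increments:
    - [[0, 0, 0, 2, 0], [0, 0, 0, 0, 0], [0, 0, 0, 0, 0]]

```text
time_s: 14.82
position: [0.6968, -0.0897, 0.1056]
orientation: [-1.755, 2.606, -0.0]
contact_force: [0.0, -0.3, -0.3]
width: -0.0003
```

step_arm:
  increments:
    - [[0, 0, 0, 2, 0], [0, 0, 0, 0, 0], [0, 0, 0, 0, 0]]

```text
time_s: 15.07
position: [0.6967, -0.0897, 0.1035]
orientation: [1.755, -2.606, -0.0]
contact_force: [-0.6, 0.0, -0.3]
width: -0.0003
```

step_arm:
  increments:
    - [[0, 0, 0, 2, 0], [0, 0, 0, 0, 0], [0, 0, 0, 0, 0]]

```text
time_s: 15.32
position: [0.6971, -0.0897, 0.1022]
orientation: [-1.755, 2.605, -0.001]
contact_force: [-0.7, -0.4, 5.6]
width: -0.0003
```

step_arm:
  increments:
    - [[0, 0, 0, 2, 0], [0, 0, 0, 0, 0], [0, 0, 0, 0, 0]]

```text
time_s: 15.57
position: [0.6976, -0.0901, 0.1007]
orientation: [-1.754, 2.604, -0.003]
contact_force: [0.1, -1.3, 6.8]
width: 0.0001
```

step_arm:
  increments:
    - [[0, 0, 0, 2, 0], [0, 0, 0, 0, 0], [0, 0, 0, 0, 0]]

```text
time_s: 15.82
position: [0.6982, -0.0904, 0.099]
orientation: [-1.754, 2.604, -0.004]
contact_force: [0.2, -2.6, 7.9]
width: 0.0001
```

step_arm:
  increments:
    - [[0, 0, 0, 2, 0], [0, 0, 0, 0, 0], [0, 0, 0, 0, 0]]

```text
time_s: 16.07
position: [0.6987, -0.0908, 0.0974]
orientation: [-1.754, 2.603, -0.006]
contact_force: [2.3, -3.5, 8.1]
width: -0.0001
```

step_arm:
  increments:
    - [[0, 0, 0, 1, 0], [0, 0, 0, 0, 0], [0, 0, 0, 0, 0]]

```text
time_s: 16.32
position: [0.699, -0.091, 0.0966]
orientation: [-1.754, 2.603, -0.007]
contact_force: [3.1, -5.2, 8.7]
width: -0.0001
```

step_arm:
  increments:
    - [[0, 0, 0, 1, 0], [0, 0, 0, 0, 0], [0, 0, 0, 0, 0]]

```text
time_s: 16.57
position: [0.6993, -0.0911, 0.0958]
orientation: [-1.753, 2.603, -0.008]
contact_force: [3.0, -5.5, 8.8]
width: -0.0
```

step_arm:
  increments:
    - [[0, 0, 0, 1, 0], [0, 0, 0, 0, 0], [0, 0, 0, 0, 0]]

```text
time_s: 16.82
position: [0.6995, -0.0913, 0.0949]
orientation: [-1.753, 2.602, -0.009]
contact_force: [2.7, -6.2, 9.1]
width: 0.0001
```

step_arm:
  increments:
    - [[0, 0, 0, 1, 0], [0, 0, 0, 0, 0], [0, 0, 0, 0, 0]]

```text
time_s: 17.07
position: [0.6997, -0.0914, 0.0945]
orientation: [-1.753, 2.602, -0.009]
contact_force: [2.8, -6.3, 12.7]
width: 0.0
```

step_arm:
  increments:
    - [[0, 0, 0, 1, 0], [0, 0, 0, 0, 0], [0, 0, 0, 0, 0]]

```text
time_s: 17.32
position: [0.6999, -0.0914, 0.0944]
orientation: [-1.753, 2.602, -0.01]
contact_force: [-0.8, -6.2, 19.9]
width: 0.0001
```

Gap test: the knob top is first touched at about 0.103 and goes rigid at 0.0945, so the gap is about 8.4 mm, or roughly 302° of turn. Next I regrip and turn about 329° while sinking along.

step_arm:
  increments:
    - [[0, 0, 0, -15, 0], [0.8, 0, 0, -14, 0], [0.8, -0.4, 1.5, 0, 0], [0.8, 0, 0, 0, 0], [0.8, 0, 0, 0, 0], [0.8, 0, 0, 0, 0], [0.8, 0, 0, 15, 0], [0.8, 0, 0, 15, 0], [0.8, 0, 0, 14, 0], [0.8, 0, 0, 0, 0], [0.8, 0, 0, 0, 0]]

```text
time_s: 18.23
position: [0.6943, -0.0886, 0.0736]
orientation: [1.754, -2.603, -0.004]
contact_force: [-0.3, -0.5, 0.3]
width: 0.0683
```

step_arm:
  increments:
    - [[0.4, 0, 0, 0, 0], [0.4, 0, 0, 0, 0], [0.4, 0, 0, 0, 0], [0.4, 0, 0, 0, 0], [0.4, 0, 0, 0, 0], [0.4, 0, 0, 0, 0]]

```text
time_s: 18.73
position: [0.6963, -0.0889, 0.0766]
orientation: [-1.754, 2.604, -0.002]
contact_force: [0.5, 0.0, 6.5]
width: 0.0424
```

```bash
python3 s.py
```

```text
time_s 18.7333
position [ 0.6963 -0.0889  0.0766]
orientation [-1.7544  2.6044 -0.0021]
contact_force [0.4821 0.0153 6.5495]
moment [-0.1255 -0.0506  0.0115]
width 0.04244964468100852
j6 -2.8853925720909417
```

step_arm:
  increments:
    - [[0.4, 0, 0, -1.2, 0], [0.4, 0, 0, 0, 0], [0.4, 0, 0, 0, 0], [0.4, 0, 0, 0.19, 0.12], [0.4, 0, 0, 0.19, 0.12], [0.4, 0, 0, 0.19, 0.12], [0.4, 0, 0, 0.19, 0.12], [0.4, 0, 0, 0.19, 0.12], [0.4, 0, 0, 0.19, 0.12], [0.4, 0, 0, 0, 0]]

```text
time_s: 19.57
position: [0.6955, -0.0886, 0.0756]
orientation: [-0.716, 3.059, 0.0]
contact_force: [2.1, -0.2, -0.1]
width: 0.0422
```

```bash
python3 s.py
```

```text
time_s 19.5667
position [ 0.6955 -0.0886  0.0756]
orientation [-0.7163  3.0588  0.0003]
contact_force [ 2.08   -0.173  -0.0551]
moment [-0.1454 -0.5041 -0.0775]
width 0.042233217347402936
j6 -2.1598978861212252
```

step_arm:
  increments:
    - [[0.4, 0, 0, 0.19, 0.12], [0.4, 0, 0, 0.19, 0.12], [0.4, 0, 0, 0.19, 0.12], [0.4, 0, 0, 0.19, 0.12], [0.4, 0, 0, 0.19, 0.12], [0.4, 0, 0, 0.19, 0.12], [0.4, 0, 0, 0.19, 0.12], [0.4, 0, 0, 0.19, 0.12], [0.4, 0, 0, 0.19, 0.12], [0.4, 0, 0, 0.19, 0.12], [0.4, 0, 0, 0.19, 0.12], [0.4, 0, 0, 0.19, 0.12], [0.4, 0, 0, 0.19, 0.12], [0.4, 0, 0, 0.19, 0.12], [0.4, 0, 0, 0.19, 0.12], [0.4, 0, 0, 0.19, 0.12], [0.4, 0, 0, 0, 0]]

```text
time_s: 20.98
position: [0.6962, -0.0875, 0.0726]
orientation: [-2.092, -2.343, -0.003]
contact_force: [5.9, 4.4, -1.0]
width: 0.0423
```

```bash
python3 s.py
```

```text
time_s 20.9833
position [ 0.6962 -0.0875  0.0726]
orientation [-2.0923 -2.3435 -0.0031]
contact_force [ 5.8995  4.4228 -0.9617]
moment [ 0.6802 -0.9148  0.007 ]
width 0.0423213270384713
j6 -0.2422807320947653
```

step_arm:
  increments:
    - [[0.4, 0, 0, 0.19, 0.12], [0.4, 0, 0, 0.19, 0.12], [0.4, 0, 0, 0.19, 0.12], [0.4, 0, 0, 0.19, 0.12], [0.4, 0, 0, 0.19, 0.12], [0.4, 0, 0, 0.19, 0.12], [0.4, 0, 0, 0.19, 0.12], [0.4, 0, 0, 0.19, 0.12], [0.4, 0, 0, 0.19, 0.12], [0.4, 0, 0, 0.19, 0.12], [0.4, 0, 0, 0.19, 0.12], [0.4, 0, 0, 0.19, 0.12], [0.4, 0, 0, 0.19, 0.12], [0.4, 0, 0, 0.19, 0.12], [0.4, 0, 0, 0.19, 0.12], [0.4, 0, 0, 0.19, 0.12], [0.4, 0, 0, 0, 0]]

```text
time_s: 22.4
position: [0.6969, -0.0884, 0.0696]
orientation: [-3.119, 0.37, -0.004]
contact_force: [7.9, 0.5, -3.7]
width: 0.0423
```

```bash
python3 s.py
```

```text
time_s 22.4
position [ 0.6969 -0.0884  0.0696]
orientation [-3.1193  0.3696 -0.0044]
contact_force [ 7.8532  0.5271 -3.6929]
moment [-0.0108 -1.2185 -0.0711]
width 0.04227836764943622
j6 1.6776620875085622
```

step_arm:
  increments:
    - [[0.4, 0, 0, 0.25, 0.12], [0.4, 0, 0, 0.25, 0.12], [0.4, 0, 0, 0.25, 0.12], [0.4, 0, 0, 0.25, 0.12], [0.4, 0, 0, 0.25, 0.12], [0.4, 0, 0, 0.25, 0.12], [0.4, 0, 0, 0.19, 0.12], [0.4, 0, 0, 0.19, 0.12], [0.4, 0, 0, 0.19, 0.12], [0.4, 0, 0, 0, 0], [0.4, 0, 0, 0, 0]]

```text
time_s: 23.32
position: [0.6962, -0.089, 0.0683]
orientation: [-2.493, 1.911, -0.002]
contact_force: [1.9, -1.9, 5.6]
width: 0.0421
```

```bash
python3 s.py
```

```text
time_s 23.3167
position [ 0.6962 -0.089   0.0683]
orientation [-2.4927  1.9111 -0.0022]
contact_force [ 1.9255 -1.9395  5.5599]
moment [-0.3582 -0.3636 -0.1491]
width 0.0420966393400971
j6 2.749922487229163
```

step_arm:
  increments:
    - [[0.4, 0, 0, 0, 0.1], [0.4, 0, 0, -1, 0], [0.4, 0, 0, 0, 0], [0.4, 0, 0, 0, 0]]

```text
time_s: 23.65
position: [0.6958, -0.089, 0.0684]
orientation: [-2.397, 2.031, -0.001]
contact_force: [3.7, -2.8, -0.3]
width: 0.0424
```

step_arm:
  increments:
    - [[0.8, 0, 0, 0, 0], [0.8, 0, 0, 0, 0], [0.8, 0, 0, 0, 0], [0.8, 0, 0, -15, 0], [0.8, 0, 0, -20, 0], [0, 0, 0, -8, 0], [0, 0, 0, 0, 0], [0, 0, 0, 0, 0], [0, 0, 0, 0, 0], [0, 0, 0, 0, 0], [0, 0, 0, 0, 0], [0, 0, 0, 0, 0]]

```text
time_s: 24.65
position: [0.6951, -0.0887, 0.1107]
orientation: [2.389, -2.039, -0.002]
contact_force: [0.0, -0.1, 0.3]
width: -0.0001
```

```bash
python3 s.py
```

```text
time_s 24.65
position [ 0.6951 -0.0887  0.1107]
orientation [ 2.3894 -2.0388 -0.0016]
contact_force [ 0.0086 -0.0525  0.2723]
moment [-0.0011 -0.0371  0.0237]
width -0.0001438318898328903
j6 2.8545039954995617
```

Now the press test on the knob top (expected near 0.094).

step_arm:
  increments:
    - [[0, 0, 0, 8, 0], [0, 0, 0, 6, 0], [0, 0, 0, 0, 0], [0, 0, 0, 0, 0]]

```text
time_s: 24.98
position: [0.6949, -0.0886, 0.0964]
orientation: [2.389, -2.039, -0.002]
contact_force: [-0.2, 0.1, -0.1]
width: 0.0
```

step_arm:
  increments:
    - [[0, 0, 0, 1, 0], [0, 0, 0, 0, 0], [0, 0, 0, 0, 0]]

```text
time_s: 25.23
position: [0.6956, -0.0887, 0.0967]
orientation: [-2.39, 2.039, -0.0]
contact_force: [0.3, 0.3, -0.6]
width: -0.0002
```

step_arm:
  increments:
    - [[0, 0, 0, 1, 0], [0, 0, 0, 0, 0], [0, 0, 0, 0, 0]]

```text
time_s: 25.48
position: [0.6955, -0.0887, 0.0956]
orientation: [-2.39, 2.039, -0.0]
contact_force: [-0.2, 0.2, 0.6]
width: -0.0005
```

step_arm:
  increments:
    - [[0, 0, 0, 1, 0], [0, 0, 0, 0, 0], [0, 0, 0, 0, 0]]

```text
time_s: 25.73
position: [0.6954, -0.0887, 0.0944]
orientation: [2.39, -2.039, -0.0]
contact_force: [0.7, 0.2, 0.1]
width: -0.0
```

step_arm:
  increments:
    - [[0, 0, 0, 1, 0], [0, 0, 0, 0, 0], [0, 0, 0, 0, 0]]

```text
time_s: 25.98
position: [0.6956, -0.0888, 0.0941]
orientation: [-2.39, 2.039, -0.001]
contact_force: [-1.4, 0.1, 5.0]
width: -0.0002
```

step_arm:
  increments:
    - [[0, 0, 0, 1, 0], [0, 0, 0, 0, 0], [0, 0, 0, 0, 0]]

```text
time_s: 26.23
position: [0.6958, -0.0887, 0.0941]
orientation: [-2.39, 2.039, -0.001]
contact_force: [-4.4, 0.1, 11.8]
width: 0.0001
```

step_arm:
  increments:
    - [[0, 0, 0, 1, 0], [0, 0, 0, 0, 0], [0, 0, 0, 0, 0]]

```text
time_s: 26.48
position: [0.6959, -0.0888, 0.094]
orientation: [-2.389, 2.039, -0.002]
contact_force: [-7.0, 1.5, 19.1]
width: 0.0002
```

step_arm:
  increments:
    - [[0, 0, 0, -20, 0], [0, 0, 0, -30, 0], [0, 0, 0, -40, 0], [0, 0, 0, -40, 0], [0, 0, 0, 0, 0]]

```text
time_s: 26.9
position: [0.6996, -0.0892, 0.2306]
orientation: [-2.385, 2.035, -0.016]
contact_force: [1.5, 0.5, 1.8]
width: 0.0001
```

Pressing 5→19 N moves it only 0.1 mm, and the top stands at 0.094 as predicted for touching, so the foot bears. Next I unwind the wrist and take a fresh look.

step_arm:
  increments:
    - [[1, 0, 0, 0, -0.124], [1, 0, 0, 0, -0.124], [1, 0, 0, 0, -0.124], [1, 0, 0, 0, -0.124], [1, 0, 0, 0, -0.124], [1, 0, 0, 0, -0.124], [1, 0, 0, 0, -0.124], [1, 0, 0, 0, -0.124], [1, 0, 0, 0, -0.124], [1, 0, 0, 0, -0.124], [1, 0, 0, 0, -0.124], [1, 0, 0, 0, -0.124], [1, 0, 0, 0, -0.124], [1, 0, 0, 0, -0.124], [1, 0, 0, 0, -0.124], [1, 0, 0, 0, -0.124], [1, 0, 0, 0, -0.124], [1, 0, 0, 0, -0.124], [1, 0, 0, 0, -0.124], [1, 0, 0, 0, -0.124]]

```text
time_s: 28.57
position: [0.6955, -0.0887, 0.2211]
orientation: [-2.7, -1.606, 0.0]
contact_force: [1.0, -0.1, 0.3]
width: 0.0857
```

step_arm:
  increments:
    - [[1, 0, 0, 0, -0.124], [1, 0, 0, 0, -0.124], [1, 0, 0, 0, -0.124], [1, 0, 0, 0, -0.124], [1, 0, 0, 0, 0]]

```text
time_s: 28.98
position: [0.6955, -0.0887, 0.2211]
orientation: [-2.223, -2.219, 0.0]
contact_force: [-0.2, -0.1, -0.9]
width: 0.0851
```

```bash
cat > look.py <<'E'
from h import *
import sys
np.set_printoptions(precision=4,suppress=True)
k=sys.argv[1]
s=bot.sense();print("pos",s["position"],"ori",s["orientation"],"j6",s["joint_pos"][5])
I={n:bot.snapshot(n) for n in("top","scene")}
for n in I:cv2.imwrite(f"pics/{n}{k}.png",I[n][:,:,::-1])
t=cv2.resize(I["top"][100:240,120:370],None,fx=3.2,fy=3.2,interpolation=cv2.INTER_CUBIC)
cv2.imwrite(f"pics/v{k}.png",t[:,:,::-1])
for n in I:
    for th in("ramekin1_c","lid_knob","palmbrush_c"):
        L=[]
        for d in bot.masks_of(n,th):
            if d["p"]<.3:continue
            ys,xs=np.nonzero(d["region"])
            L.append((round(d["p"],2),[round(float(a),1) for a in d["rect"]],np.round(at(n,(xs.min()+xs.max())/2,(ys.min()+ys.max())/2,.004 if th=="lid_knob" else .03),3)[:2].tolist()))
        print(n,th,*L,sep="\n  ")
E
python3 look.py 4
```

```text
pos [ 0.6955 -0.0887  0.2211] ori [-2.2234 -2.2194  0.0001] j6 -0.1271888854402734
top
  ramekin1_c
  (0.67, [301.6, 176.6, 19.9, 16.1], [0.563, -0.265])
  (0.66, [448.2, 222.5, 27.1, 22.0], [0.417, -0.713])
top
  lid_knob
  (0.93, [280.6, 146.4, 36.5, 34.5], [0.655, -0.197])
  (0.57, [424.4, 178.8, 26.9, 31.8], [0.559, -0.652])
top
  palmbrush_c
  (0.58, [280.1, 199.8, 17.7, 18.6], [0.481, -0.19])
scene
  ramekin1_c
  (0.61, [118.0, 165.8, 19.1, 16.8], [0.421, -0.715])
  (0.57, [215.3, 204.8, 19.3, 22.7], [0.569, -0.265])
scene
  lid_knob
  (0.81, [222.6, 230.6, 33.1, 23.9], [0.657, -0.203])
  (0.72, [254.2, 232.4, 15.6, 28.0], [0.644, -0.101])
  (0.62, [113.5, 193.7, 24.0, 10.8], [0.563, -0.655])
scene
  palmbrush_c
  (0.74, [240.3, 195.2, 13.2, 21.8], [0.491, -0.191])
```

View pics/v4.png

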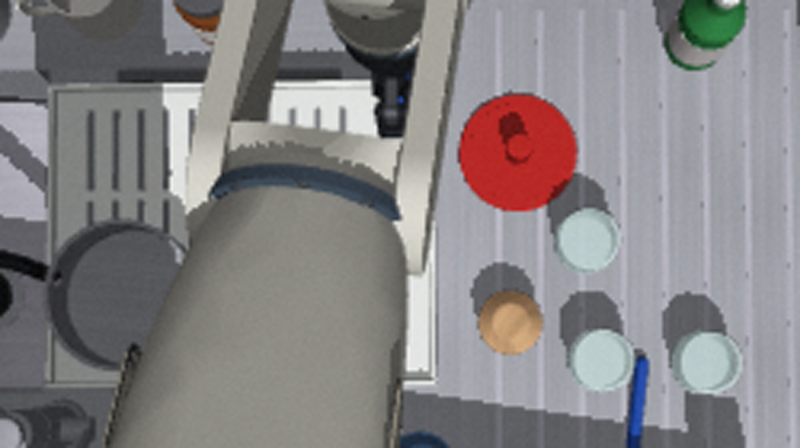

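Picture: nothing has moved. The lid's disc centre is at (519,152) in the crop, and there are three ramekins at (587,239), (601,360) and (707,362). Next I fetch the large lid by its grip.

step_arm:
  increments:
    - [[0.55, -37, -13, 0, 0], [0.55, -37, -13, 0, 0], [0.55, -36, -13, 0, 0], [0.55, 0, 0, 40, 0], [0.55, 0, 0, 40, 0], [0.55, 0, 0, 40, 0], [0.55, 0, 0, 40, 0], [0.55, 0, 0, 20, 0], [0.55, 0, 0, 18, 0], [0.55, 0, 0, 0, 0], [0.55, 0, 0, 0, 0]]

```text
time_s: 30.3
position: [0.6551, -0.1983, 0.0228]
orientation: [-2.229, -2.211, 0.001]
contact_force: [0.6, -0.2, 0.5]
width: 0.0467
```

step_arm:
  increments:
    - [[0.2, 0, 0, 0, 0], [0.2, 0, 0, 0, 0], [0.2, 0, 0, 0, 0], [0.2, 0, 0, 0, 0], [0.2, 0, 0, 0, 0], [0.2, 0, 0, 0, 0]]

```text
time_s: 30.8
position: [0.657, -0.1988, 0.0257]
orientation: [2.228, 2.211, 0.002]
contact_force: [-0.2, -0.1, 7.2]
width: 0.0239
```

step_arm:
  increments:
    - [[0.2, 0, 0, -30, 0], [0.2, 0, 0, -40, 0], [0.2, 0, 0, -40, 0], [0.2, 0, 0, -40, 0], [0.2, 0, 0, -10, 0], [0.2, 38, -2.5, 0, 0], [0.2, 38, -2.5, 0, 0], [0.2, 38, -3, 0, 0], [0.2, 38, -3, 0, 0], [0.2, 38, -3, 0, 0], [0.2, 38, -3, 0, 0], [0.2, 38, -2.5, 0, 0], [0.2, 38, -2.5, 0, 0], [0.2, 0, 0, 0, 0], [0.2, 0, 0, 35, 0], [0.2, 0, 0, 35, 0], [0.2, 0, 0, 25, 0], [0.2, 0, 0, 12, 0], [0.2, 0, 0, 6, 0], [0.2, 0, 0, 0, 0]]

```text
time_s: 32.47
position: [0.6357, 0.1055, 0.0699]
orientation: [-2.23, -2.212, 0.001]
contact_force: [0.3, 1.2, -1.0]
width: 0.0237
```

step_arm:
  increments:
    - [[0.2, 0, 0, 0, 0], [0.2, 0, 0, 0, 0]]

```text
time_s: 32.63
position: [0.6373, 0.1058, 0.0723]
orientation: [2.229, 2.212, 0.004]
contact_force: [1.3, -0.3, -1.0]
width: 0.0233
```

step_arm:
  increments:
    - [[0.2, 0, 0, 2, 0], [0.2, 0, 0, 0, 0], [0.2, 0, 0, 0, 0]]

```text
time_s: 32.88
position: [0.6363, 0.1057, 0.0692]
orientation: [2.23, 2.213, 0.001]
contact_force: [0.2, -0.6, -1.5]
width: 0.0237
```

step_arm:
  increments:
    - [[0.2, 0, 0, 1.5, 0], [0.2, 0, 0, 0, 0], [0.2, 0, 0, 0, 0]]

```text
time_s: 33.13
position: [0.6364, 0.1058, 0.0678]
orientation: [2.229, 2.213, 0.001]
contact_force: [-1.8, -0.1, 5.1]
width: 0.0239
```

step_arm:
  increments:
    - [[0.2, 0, 0, 1, 0], [0.2, 0, 0, 0, 0], [0.2, 0, 0, 0, 0]]

```text
time_s: 33.38
position: [0.6364, 0.1058, 0.0678]
orientation: [2.229, 2.213, 0.001]
contact_force: [-5.2, -1.0, 13.1]
width: 0.0237
```

step_arm:
  increments:
    - [[0.2, 0, 0, -1.5, 0], [0.6, 0, 0, 0, 0], [0.6, 0, 0, 0, 0], [0.6, 0, 0, -15, 0], [0.6, 0, 0, -40, 0], [1, 0, 0, -40, 0], [1, 0, 0, -40, 0], [1, 0, 0, -10, 0], [1, -37.2, -7.3, 0, 0], [1, -37.2, -7.3, 0, 0], [1, -37.2, -7.3, 0, 0], [1, -37.2, -7.3, 0, 0], [1, -37.2, -7.3, 0, 0], [1, -37.2, -7.3, 0, 0], [1, -37.2, -7.3, 0, 0], [1, -37.2, -7.3, 0, 0], [1, -37.2, -7.3, 0, 0], [1, -37.2, -7.3, 0, 0], [1, 0, 0, 0, 0], [1, 0, 0, 0, 0]]

```text
time_s: 35.05
position: [0.5594, -0.2674, 0.2119]
orientation: [-2.233, -2.209, 0.0]
contact_force: [-0.7, -0.6, 0.5]
width: 0.0853
```

```bash
python3 look.py 5 | grep -A3 -E "pos|ramek"; python3 - <<'E'
from h import *
for n,u,v in(("A",303.4,174.7),("B",307.9,212.5),("C",341,213)):print(n,at("top",u,v,.05)[:2],at("top",u,v,.03)[:2])
a=cv2.imread("pics/scene5.png")[120:270,190:390];b=cv2.imread("pics/scene4.png")[120:270,190:390]
cv2.imwrite("pics/c5.png",cv2.resize(np.hstack([b,a]),None,fx=2,fy=2,interpolation=cv2.INTER_CUBIC))
E
```

```text
pos [ 0.5594 -0.2674  0.2119] ori [-2.2332 -2.2089  0.0003] j6 -0.4373818724274115
top
  ramekin1_c
  (0.86, [448.5, 222.9, 24.6, 23.4], [0.418, -0.713])
  (0.58, [300.5, 178.2, 12.4, 14.7], [0.559, -0.255])
top
--
  ramekin1_c
  (0.93, [214.3, 207.2, 21.5, 23.5], [0.569, -0.267])
  (0.63, [118.4, 166.3, 18.2, 18.7], [0.424, -0.711])
scene
A [ 0.56166283 -0.2640627 ] [ 0.56364725 -0.26591945]
B [ 0.44359957 -0.27762301] [ 0.44370559 -0.27969551]
C [ 0.44229752 -0.38031447] [ 0.44238282 -0.38402081]
```

View pics/c5.png

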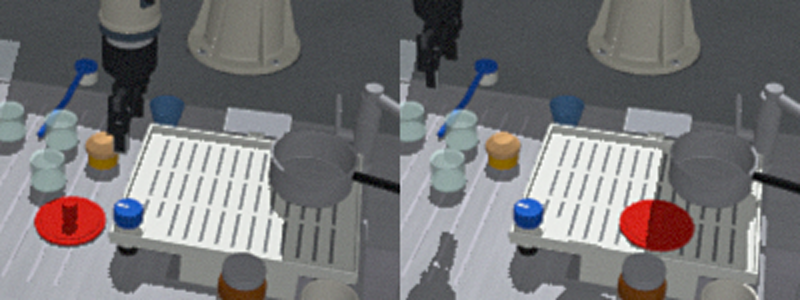

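The crop shows the lid on the deck and the ramekins unmoved. Next, grasp ramekin A.

step_arm:
  increments:
    - [[1, 1.5, 3.5, 0, 0], [1, 0, 0, 40, 0], [1, 0, 0, 40, 0], [1, 0, 0, 40, 0], [1, 0, 0, 40, 0], [1, 0, 0, 20, 0], [1, 0, 0, 13, 0], [1, 0, 0, 0, 0], [1, 0, 0, 0, 0]]

```text
time_s: 36.2
position: [0.5642, -0.2642, 0.0198]
orientation: [2.23, 2.213, 0.0]
contact_force: [0.7, 0.2, 0.2]
width: 0.0853
```

step_arm:
  increments:
    - [[0.6, 0, 0, 0, 0], [0.6, 0, 0, 0, 0], [0.6, 0, 0, 0, 0], [0.6, 0, 0, 0, 0], [0.6, 0, 0, 0, 0], [0.6, 0, 0, 0, 0]]

```text
time_s: 36.7
position: [0.5651, -0.2649, 0.0219]
orientation: [2.227, 2.211, 0.002]
contact_force: [-0.2, 1.9, 6.6]
width: 0.0607
```

step_arm:
  increments:
    - [[0.6, 0, 0, -30, 0], [0.6, 0, 0, -40, 0], [0.6, 0, 0, -40, 0], [0.6, 0, 0, -40, 0], [0.6, 36.7, 5.8, 0, 0], [0.6, 36.7, 5.8, 0, 0], [0.6, 36.7, 5.8, 0, 0], [0.6, 36.7, 5.8, 0, 0], [0.6, 36.7, 5.8, 0, 0], [0.6, 36.7, 5.8, 0, 0], [0.6, 0, 0, 0, 0], [0.6, 0, 0, 40, 0], [0.6, 0, 0, 35, 0], [0.6, 0, 0, 20, 0], [0.6, 0, 0, 7, 0], [0.6, 0, 0, 0, 0], [0.6, 0, 0, 0, 0]]

```text
time_s: 38.12
position: [0.601, -0.0446, 0.0688]
orientation: [2.229, 2.212, 0.001]
contact_force: [-0.3, -1.4, -0.6]
width: 0.0605
```

step_arm:
  increments:
    - [[0.6, 0, 0, 1.5, 0], [0.6, 0, 0, 0, 0], [0.6, 0, 0, 0, 0]]

```text
time_s: 38.37
position: [0.601, -0.0445, 0.0674]
orientation: [2.229, 2.212, 0.002]
contact_force: [-0.7, 0.0, -0.9]
width: 0.0605
```

step_arm:
  increments:
    - [[0.6, 0, 0, 1.5, 0], [0.6, 0, 0, 0, 0], [0.6, 0, 0, 0, 0]]

```text
time_s: 38.62
position: [0.6001, -0.0443, 0.0646]
orientation: [2.23, 2.213, 0.0]
contact_force: [0.8, -0.3, -1.5]
width: 0.0606
```

step_arm:
  increments:
    - [[0.6, 0, 0, 1, 0], [0.6, 0, 0, 0, 0], [0.6, 0, 0, 0, 0]]

```text
time_s: 38.87
position: [0.6003, -0.0443, 0.0643]
orientation: [2.23, 2.213, 0.0]
contact_force: [-3.1, 0.5, 7.6]
width: 0.0603
```

step_arm:
  increments:
    - [[0.6, 0, 0, 1, 0], [0.6, 0, 0, 0, 0], [0.6, 0, 0, 0, 0]]

```text
time_s: 39.12
position: [0.6003, -0.0443, 0.0641]
orientation: [2.229, 2.213, 0.0]
contact_force: [-7.1, 1.3, 16.3]
width: 0.0601
```

step_arm:
  increments:
    - [[0.6, 0, 0, -1.8, 0], [0.85, 0, 0, 0, 0], [0.85, 0, 0, 0, 0], [0.85, 0, 0, 0, 0], [0.85, 0, 0, -15, 0], [0.85, 0, 0, -35, 0], [1, 0, 0, -40, 0], [1, 0, 0, -40, 0], [1, 0, 0, -25, 0], [1, -33.9, -15.8, 0, 0], [1, -33.9, -15.8, 0, 0], [1, -33.9, -15.8, 0, 0], [1, -33.9, -15.8, 0, 0], [1, -33.9, -15.8, 0, 0], [1, -33.9, -15.8, 0, 0], [1, -33.9, -15.8, 0, 0], [1, -33.9, -15.8, 0, 0], [1, -33.9, -15.8, 0, 0], [1, -33.9, -15.8, 0, 0]]

```text
time_s: 40.7
position: [0.4384, -0.3836, 0.2191]
orientation: [-2.23, -2.213, -0.0]
contact_force: [0.7, 0.2, -0.0]
width: 0.0853
```

```bash
python3 look.py 6 | grep -A3 -E "pos|ramek"; python3 - <<'E'
from h import *
a=cv2.imread("pics/scene6.png")[120:270,170:390]
b=cv2.imread("pics/top6.png")[110:260,130:350]
cv2.imwrite("pics/c6.png",cv2.resize(np.hstack([b,a]),None,fx=1.8,fy=1.8,interpolation=cv2.INTER_CUBIC))
E
```

```text
pos [ 0.4384 -0.3836  0.2191] ori [-2.2298 -2.2129 -0.    ] j6 -0.7137745252812556
top
  ramekin1_c
  (0.62, [232.7, 163.2, 19.4, 21.3], [0.604, -0.042])
  (0.59, [449.6, 222.3, 16.2, 19.4], [0.417, -0.719])
top
--
  ramekin1_c
  (0.98, [275.9, 214.5, 17.5, 23.6], [0.557, -0.054])
scene
  lid_knob
```

View pics/c6.png

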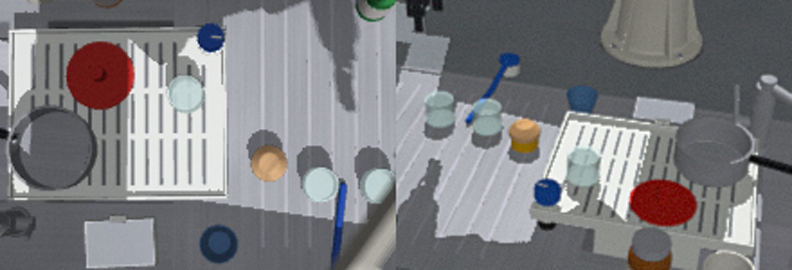

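Lid flat and knob up; ramekin A on the deck; B and C unmoved. Now C.

step_arm:
  increments:
    - [[1, 0, 4, 0, 0], [1, 0, 0, 40, 0], [1, 0, 0, 40, 0], [1, 0, 0, 40, 0], [1, 0, 0, 40, 0], [1, 0, 0, 26, 0], [1, 0, 0, 13, 0], [1, 0, 0, 0, 0], [1, 0, 0, 0, 0]]

```text
time_s: 41.85
position: [0.4442, -0.3819, 0.0207]
orientation: [-2.229, -2.214, -0.0]
contact_force: [1.0, -0.6, 0.8]
width: 0.0855
```

step_arm:
  increments:
    - [[0.6, 0, 0, 0, 0], [0.6, 0, 0, 0, 0], [0.6, 0, 0, 0, 0], [0.6, 0, 0, 0, 0], [0.6, 0, 0, 0, 0], [0.6, 0, 0, 0, 0]]

```text
time_s: 42.35
position: [0.4448, -0.3831, 0.0228]
orientation: [2.227, 2.21, 0.001]
contact_force: [-0.5, 1.5, 7.8]
width: 0.0605
```

step_arm:
  increments:
    - [[0.6, 0, 0, -30, 0], [0.6, 0, 0, -40, 0], [0.6, 0, 0, -40, 0], [0.6, 0, 0, -40, 0], [0.6, 38, 5.5, 0, 0], [0.6, 38, 5.5, 0, 0], [0.6, 38, 5.5, 0, 0], [0.6, 38, 5.5, 0, 0], [0.6, 38, 5.5, 0, 0], [0.6, 38, 5.5, 0, 0], [0.6, 38, 5.5, 0, 0], [0.6, 38, 5.5, 0, 0], [0.6, 38, 5.5, 0, 0], [0.6, 38, 5.5, 0, 0], [0.6, 38, 5.5, 0, 0], [0.6, 0, 0, 0, 0], [0.6, 0, 0, 40, 0], [0.6, 0, 0, 35, 0], [0.6, 0, 0, 22, 0], [0.6, 0, 0, 7, 0]]

```text
time_s: 44.02
position: [0.5053, 0.0353, 0.0646]
orientation: [-2.228, -2.212, 0.004]
contact_force: [-22.5, 2.1, 79.1]
width: 0.0607
```

step_arm:
  increments:
    - [[0.6, 0, 0, 1, 0], [0.6, 0, 0, 0, 0], [0.6, 0, 0, 0, 0]]

```text
time_s: 44.27
position: [0.5084, 0.0353, 0.0667]
orientation: [2.229, 2.212, 0.003]
contact_force: [-0.7, -0.6, -1.7]
width: 0.0608
```

step_arm:
  increments:
    - [[0.6, 0, 0, 1, 0], [0.6, 0, 0, 0, 0], [0.6, 0, 0, 0, 0]]

```text
time_s: 44.52
position: [0.5077, 0.0354, 0.0649]
orientation: [2.229, 2.212, 0.002]
contact_force: [0.8, 0.2, 0.2]
width: 0.0606
```

step_arm:
  increments:
    - [[0.6, 0, 0, 1, 0], [0.6, 0, 0, 0, 0], [0.6, 0, 0, 0, 0]]

```text
time_s: 44.77
position: [0.5078, 0.0354, 0.0646]
orientation: [2.229, 2.212, 0.001]
contact_force: [-2.8, -1.4, 14.7]
width: 0.0605
```

step_arm:
  increments:
    - [[0.6, 0, 0, -2, 0], [0.85, 0, 0, 0, 0], [0.85, 0, 0, 0, 0], [0.85, 0, 0, 0, 0], [0.85, 0, 0, -15, 0], [0.85, 0, 0, -35, 0], [1, 0, 0, -40, 0], [1, 0, 0, -40, 0], [1, 0, 0, -25, 0], [1, -34.9, -7.1, 0, 0], [1, -34.9, -7.1, 0, 0], [1, -34.9, -7.1, 0, 0], [1, -34.9, -7.1, 0, 0], [1, -34.9, -7.1, 0, 0], [1, -34.9, -7.1, 0, 0], [1, -34.9, -7.1, 0, 0], [1, -34.9, -7.1, 0, 0], [1, -34.9, -7.1, 0, 0], [1, 0, 0, 0, 0], [1, 0, 0, 0, 0]]

```text
time_s: 46.43
position: [0.4403, -0.2797, 0.2199]
orientation: [-2.233, -2.209, 0.0]
contact_force: [-0.3, 0.1, -0.3]
width: 0.085
```

```bash
python3 look.py 7 | grep -A3 -E "pos|ramek"; python3 - <<'E'
from h import *
a=cv2.imread("pics/scene7.png")[120:270,170:390]
b=cv2.imread("pics/top7.png")[110:260,130:350]
cv2.imwrite("pics/c7.png",cv2.resize(np.hstack([b,a]),None,fx=1.8,fy=1.8,interpolation=cv2.INTER_CUBIC))
E
```

```text
pos [ 0.4403 -0.2797  0.2199] ori [-2.2332 -2.209   0.0001] j6 -0.5579572448872375
top
  ramekin1_c
  (0.71, [232.3, 164.9, 19.7, 18.9], [0.606, -0.04])
  (0.58, [449.4, 223.5, 23.1, 19.2], [0.418, -0.713])
top
--
  ramekin1_c
  (0.91, [274.8, 215.2, 21.6, 22.5], [0.557, -0.054])
  (0.6, [118.7, 166.4, 16.7, 16.5], [0.424, -0.711])
scene
```

View pics/c7.png

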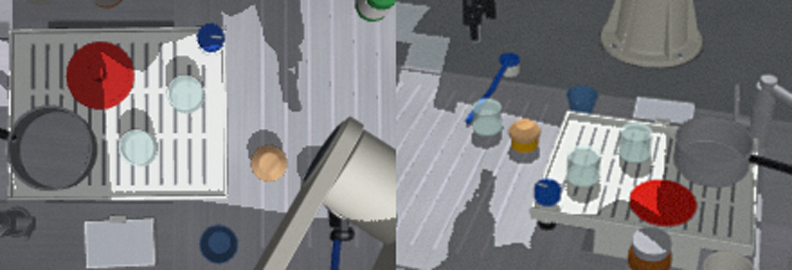

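Both ramekins stand on the deck, the drainer has not shifted, and B still stands beside the brush tip at scene crop (487,115). Now B.

step_arm:
  increments:
    - [[1, 0, 4.5, 0, 0], [1, 0, 0, 40, 0], [1, 0, 0, 40, 0], [1, 0, 0, 40, 0], [1, 0, 0, 40, 0], [1, 0, 0, 26, 0], [1, 0, 0, 13, 0], [1, 0, 0, 0, 0], [1, 0, 0, 0, 0]]

```text
time_s: 47.58
position: [0.4455, -0.2779, 0.0209]
orientation: [-2.228, -2.212, 0.0]
contact_force: [-0.5, -0.4, 0.5]
width: 0.0854
```

step_arm:
  increments:
    - [[0.6, 0, 0, 0, 0], [0.6, 0, 0, 0, 0], [0.6, 0, 0, 0, 0], [0.6, 0, 0, 0, 0], [0.6, 0, 0, 0, 0], [0.6, 0, 0, 0, 0]]

```text
time_s: 48.08
position: [0.4465, -0.2788, 0.0232]
orientation: [2.228, 2.211, 0.001]
contact_force: [-1.0, 1.6, 6.9]
width: 0.0607
```

step_arm:
  increments:
    - [[0.6, 0, 0, -30, 0], [0.6, 0, 0, -40, 0], [0.6, 0, 0, -40, 0], [0.6, 0, 0, -40, 0], [0.6, 32, 6.5, 0, 0], [0.6, 32, 6.5, 0, 0], [0.6, 32, 6.5, 0, 0], [0.6, 32, 6.5, 0, 0], [0.6, 32, 6.5, 0, 0], [0.6, 32, 6.5, 0, 0], [0.6, 32, 6.5, 0, 0], [0.6, 0, 0, 0, 0], [0.6, 0, 0, 35, 0], [0.6, 0, 0, 30, 0], [0.6, 0, 0, 20, 0], [0.6, 0, 0, 10, 0], [0.6, 0, 0, 4, 0], [0.6, 0, 0, 0, 0], [0.6, 0, 0, 0, 0]]

```text
time_s: 49.67
position: [0.4935, -0.0548, 0.0735]
orientation: [2.229, 2.212, 0.002]
contact_force: [-0.1, 0.6, -1.7]
width: 0.0607
```

step_arm:
  increments:
    - [[0.6, 0, 0, 2, 0], [0.6, 0, 0, 0, 0], [0.6, 0, 0, 0, 0]]

```text
time_s: 49.92
position: [0.4931, -0.0547, 0.071]
orientation: [2.229, 2.212, 0.001]
contact_force: [0.1, 0.4, -1.6]
width: 0.0608
```

step_arm:
  increments:
    - [[0.6, 0, 0, 1, 0], [0.6, 0, 0, 0, 0], [0.6, 0, 0, 0, 0]]

```text
time_s: 50.17
position: [0.4927, -0.0546, 0.0694]
orientation: [2.23, 2.213, 0.0]
contact_force: [0.8, 0.4, -1.4]
width: 0.0603
```

step_arm:
  increments:
    - [[0.6, 0, 0, 2, 0], [0.6, 0, 0, 0, 0], [0.6, 0, 0, 0, 0]]

```text
time_s: 50.42
position: [0.4925, -0.0546, 0.0671]
orientation: [-2.23, -2.213, 0.0]
contact_force: [-0.5, -0.4, -2.8]
width: 0.0606
```

step_arm:
  increments:
    - [[0.6, 0, 0, 1.5, 0], [0.6, 0, 0, 0, 0], [0.6, 0, 0, 0, 0]]

```text
time_s: 50.67
position: [0.4927, -0.0546, 0.0657]
orientation: [-2.23, -2.213, 0.0]
contact_force: [-0.5, -0.1, -1.2]
width: 0.0605
```

step_arm:
  increments:
    - [[0.6, 0, 0, 1, 0], [0.6, 0, 0, 0, 0], [0.6, 0, 0, 0, 0]]

```text
time_s: 50.92
position: [0.4926, -0.0546, 0.0653]
orientation: [2.23, 2.213, -0.0]
contact_force: [-2.3, 1.0, 6.3]
width: 0.0606
```

step_arm:
  increments:
    - [[0.6, 0, 0, -1, 0], [0.85, 0, 0, 0, 0], [0.85, 0, 0, 0, 0], [0.85, 0, 0, 0, 0], [0.85, 0, 0, -15, 0], [0.85, 0, 0, -35, 0], [0.5, 0, 0, -40, 0], [0, 0, 0, -25, 0], [0, -5.7, 33.8, 0, 0], [0, -5.7, 33.8, 0, 0], [0, -5.7, 33.8, 0, 0], [0, -5.7, 33.8, 0, 0], [0, -5.7, 33.8, 0, 0], [0, -5.7, 33.8, 0, 0], [0, 0, 0, 0, 0], [0, 0, 0, 30, 0], [0, 0, 0, 30, 0], [0, 0, 0, 10, 0], [0, 0, 0, 5, 0], [0, 0, 0, 0, 0]]

```text
time_s: 52.58
position: [0.6945, -0.0902, 0.1049]
orientation: [-2.229, -2.212, 0.002]
contact_force: [-0.1, 0.6, 0.5]
width: 0.0005
```

step_arm:
  increments:
    - [[0, 0, 0, 0, 0], [0, 0, 0, 0, 0]]

```text
time_s: 52.75
position: [0.6962, -0.0904, 0.1077]
orientation: [2.228, 2.212, 0.003]
contact_force: [1.4, 0.1, 1.4]
width: -0.0004
```

step_arm:
  increments:
    - [[0, 0, 0, 5, 0], [0, 0, 0, 3, 0], [0, 0, 0, 2, 0], [0, 0, 0, 1, 0], [0, 0, 0, 0, 0], [0, 0, 0, 0, 0]]

```text
time_s: 53.25
position: [0.6951, -0.0903, 0.0947]
orientation: [-2.23, -2.213, 0.0]
contact_force: [0.4, -0.5, -0.4]
width: 0.0
```

step_arm:
  increments:
    - [[0, 0, 0, 1.5, 0], [0, 0, 0, 0, 0], [0, 0, 0, 0, 0]]

```text
time_s: 53.5
position: [0.6956, -0.0904, 0.0941]
orientation: [2.229, 2.212, 0.001]
contact_force: [-0.5, 0.4, 4.0]
width: -0.0
```

step_arm:
  increments:
    - [[0, 0, 0, 1, 0], [0, 0, 0, 0, 0], [0, 0, 0, 0, 0]]

```text
time_s: 53.75
position: [0.6957, -0.0904, 0.094]
orientation: [2.229, 2.212, 0.001]
contact_force: [-4.7, 0.4, 12.1]
width: -0.0001
```

step_arm:
  increments:
    - [[0, 0, 0, 1, 0], [0, 0, 0, 0, 0], [0, 0, 0, 0, 0]]

```text
time_s: 54.0
position: [0.6959, -0.0904, 0.094]
orientation: [2.229, 2.212, 0.002]
contact_force: [-7.0, 0.6, 18.8]
width: -0.0002
```

Still rigid at 0.094. I retract clear and take the final look.

step_arm:
  increments:
    - [[0, 0, 0, -30, 0], [0, 0, 0, -40, 0], [0, 0, 0, -40, 0], [0, 0, 0, -40, 0], [0, -35, -30, 0, 0], [0, -35, -30, 0, 0], [0, -35, -30, 0, 0], [0, -35, -30, 0, 0], [0, -35, -30, 0, 0], [0, -35, -30, 0, 0], [0, -35, -30, 0, 0], [0, 0, 0, 0, 0], [0, 0, 0, 0, 0]]

```text
time_s: 55.08
position: [0.5023, -0.3121, 0.2416]
orientation: [2.234, 2.209, 0.0]
contact_force: [-0.0, -0.1, -0.3]
width: -0.0001
```

```bash
python3 look.py 8 | grep -A4 -E "pos|ramek|palm"; python3 - <<'E'
from h import *
b=cv2.imread("pics/top8.png")[100:260,70:350].copy();a=cv2.imread("pics/scene8.png")[110:270,170:420]
out=cv2.resize(np.vstack([b,cv2.copyMakeBorder(a,0,0,0,30,0)]),None,fx=1.8,fy=1.8,interpolation=cv2.INTER_CUBIC)
q=lambda p:tuple(int((x-y+.5)*1.8) for x,y in zip(proj("top",p),(70,100)))
cv2.circle(out,q([.517,.404,.13]),4,(0,0,255),1)
cv2.imwrite("pics/c8.png",out)
E
```

```text
pos [ 0.5023 -0.3121  0.2416] ori [2.2336 2.2085 0.    ] j6 -0.5470614404529753
top
  ramekin1_c
  (0.91, [448.6, 225.8, 21.5, 18.6], [0.415, -0.714])
  (0.71, [232.9, 164.1, 20.8, 19.7], [0.604, -0.042])
top
  lid_knob
--
  palmbrush_c
  (0.81, [278.7, 199.6, 19.2, 21.6], [0.481, -0.192])
scene
  ramekin1_c
  (0.75, [273.6, 213.6, 19.3, 22.6], [0.555, -0.056])
  (0.5, [119.4, 166.1, 11.6, 17.1], [0.424, -0.709])
scene
  lid_knob
--
  palmbrush_c
  (0.6, [239.8, 194.7, 14.1, 22.4], [0.49, -0.189])
```

View pics/c8.png

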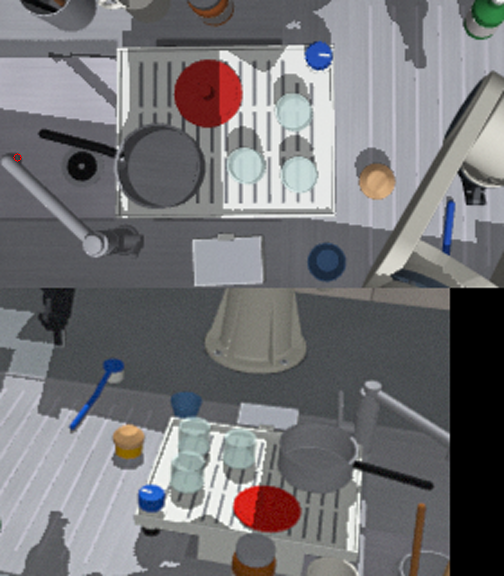

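The final picture shows three ramekins, the lid (grip visible at (208,93)) and the saucepan on the deck. The spout end is within about 10 mm of the projected plughole, and both brushes are in place. I hand in.

```bash
python3 -c "
from station import bot
print(bot.job_done())"
```

```text
the job is handed in; nothing more can be done
None
```

I've handed the job in at about 55 s of the 210 s; it reports no verdict.

- **Spout:** I swung it to the main bowl. The last picture puts the outlet within about 10 mm of the plughole.
- **Foot:** I screwed it down clockwise by about 329°. A press test beforehand gave a gap of about 8.4 mm, so it should sit roughly 0.4–0.7 mm past touching.
- **Rocking:** Pressing the knob with up to 19 N, before and again after loading, moved it only about 0.1 mm, so the drainer no longer rocks. I did not measure the drainer's level or the foot's bearing force directly.
- **Lid and ramekins:** I then stood the larger red lid (knob up) and the three ramekins present (mouth down) on the deck beside the saucepan. Each stopped at its predicted deck height, within 0.6 mm.
- **Left alone:** The saucepan is still on the drainer. Both brushes, the orange cup and the small dark-red lid were not touched.

**What went wrong or disagreed:**
- Setting down the second ramekin gave a brief wrist force of 79 N, below the 120 N wrist limit but above the 40 N limit for the arm or gripper body. The load went through the fingers and the ramekin, so I expect it not to count. Afterwards nothing had shifted.
- My first gap test, done while gripping the knob, was unclear, so I redid it with closed fingers on the knob top.
- The trained networks often missed some of the ramekins, so I read those positions from the pictures.

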